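# Raise and hold the access window of a laser enclosure, freeing its catch

## Robot

A 6-joint arm with a two-finger parallel gripper is mounted at the origin on the work surface. World frame = base frame: x ahead of the robot, y to its left, z up, the work surface at z = 0. Lengths are in m, angles in rad, forces in N, time in s.
With the tool pointing down it reaches from about 0.25 to 0.775 m from the base axis. Payload 4 kg.
Tool frame: the origin (TCP) lies at the centre of the arm's flange, where the gripper is bolted on; the fingertips stand 199 mm ahead of it and the grasp point (between the pads) lies 180 mm ahead of it; z points along the fingers, y is the line along which they close (so a half turn about z gives the same grasp; the last joint's range is limited). The gripper opens to 94 mm and grips with 3 to 60 N. Pads are 16 mm wide; open, the fingers measure 119 mm over their backs; the gripper's body (75 mm by 177 mm) begins 78 mm behind the grasp point.
Start: joints at [-1.362, 0.087, 1.371, -0, 1.684, -0.103], TCP at [0.169, -0.523, 0.405] pointing down, gripper open.
Joint ranges: [-3.1, 3.1], [-0.76, 2.03], [0.27, 2.55], [-1.08, 4.22], [0.17, 2.65], [-2.57, 2.57]. Speed limits (rad/s): [2.79, 2.79, 3.14, 3.14, 3.14, 3.14].

## Interface

Orientations are given as [roll, pitch, yaw] about the fixed x, y, z axes, in that order (R = Rz(yaw) Ry(pitch) Rx(roll)).
In Python, from bench import robot, eyes, models gives the robot as it stands.
- The arm moves only by the tool step_arm, never from a script. Its argument "commands" is a list that holds one entry, the list of rows, each a list of 7 numbers: the shift along the tool's x, y, z in mm, then the turn, a rotation vector about the tool's x, y, z in rad, then the finger opening in mm, from 0 to 94. In form: [[[tx, ty, tz, wx, wy, wz, gripper], ...]]. A call has 1 to 20 rows; each row shifts and turns the commanded pose from where the row before left it, along the tool's axes as they then stand; what a row does not reach is not made up. A row lasts 1/8 s, in which the tool goes at most 62.5 mm and 10.7 degrees, less where a joint would pass 70% of its speed; a pose out of reach is approached as far as the arm can. A call is refused whole if a number of a shift passes 62.5 or a number of a turn 0.188, either way. A call with a gripper value outside its range is refused whole. The fingers move at their own pace and stop on an object; the grip force is fixed at half the most. Time passes only in rows, so rows that do not move let the fingers close. It gives the time, the measured TCP pose, the force, the opening and the grip force at its end, in the units of the state.
- robot.get_obs(): the state, without advancing time (a new reading comes with each control period).
- eyes.snapshot(name): name is "scene" or "top"; returns a dict with "color" (480x640x3 uint8, red, green, blue), "camera_matrix" (3x3 intrinsics, pixels), "eye" and "rotation" of the camera in the world. Camera axes: x right, y up, looking along -z (the intrinsics and any distortion apply to the point x, -y, -z); pixel columns grow to the right and rows downward; lengths in m; the calibration is good to about 2 mm. A picture is of the moment at which its call begins. There is no depth.
- robot.close_job(): hands the job in; it is judged then, once.
Trained networks look in a picture, given as the dict that the camera call returned (one of the last four; its "shot" number tells which), for a name from the list of things; names that differ only in an ending like _2 or _b are one class to them, and where a whole thing is asked for, a point or a joint stands for the part that bears it (a point fixed in the world has none). Each returns a list of dicts, best first, with "confidence" (0 to 1); they miss things now and then, are a little off and sometimes report something else, mostly with a low value. They report only what shows in the picture. A call takes as long as a camera call.
- models.masks_of(picture, query): "mask" (480x640 bool, what is visible of it) and "xy" ([column, row] in pixels, amid what is visible of it).
- models.tip_of(picture, query): "xy" ([column, row] in pixels: a listed point, or the origin of a listed thing).
The state is a dict: "time": time; "joint_positions": joint angles; "qvel": joint speeds; "joint_torque": joint torques, N m; "tool_pos": TCP position; "ee_rot": TCP orientation; "wrist_force": force on the tool from outside, world axes, zero at the start; "wrist_torque": the same for the moment, N m; "width": finger opening in m; "finger_force": force on a finger pad.
Only numpy, scipy, OpenCV 4.12 (cv2) and the standard library are available. Lean on these libraries where they do the work, as an engineer would, in place of code of your own. Each camera call takes 0.05 s, during which the arm holds its last target. There are 200 camera calls.

## Task

I need to reach into the optics enclosure: take the amber access window by its aluminium pull strip and first tug it gently upward to learn whether its catch is holding it. If it is caught, do not force it: turn the red knob a quarter turn to free it, then take the strip again. Slide the window all the way up and finish still holding it there with the gripper; leave the jar, the beaker and the lens stand alone.

Things in the scene. Friction and masses are not known exactly. Their poses are not given: they have to be found in the camera images.
- enclosure: Black laser-safety enclosure, 200 mm deep (its x), 282 mm wide (its y; 322 over the feet), 170 mm tall, screwed to a breadboard whose top is 20 mm over the work surface. Origin: centre of its underside; z up. Its front, with the window, faces its -x; the flat roof, 170 mm over the origin, reaches up to the window.
- window: Amber pane, 144 mm wide, 6 mm thick, upright in slotted rails at the front, with an aluminium pull strip on its top edge: 10 mm thick (x), 80 mm long (y), top 35 mm above the roof when down. Origin: centre of the strip's top face, at (-88, 0, 205) mm in the enclosure's frame when down; axes as the enclosure's. Moving mass 0.25 kg +-30 percent; falls shut if let go.
- shutter (a joint): How far the window is raised, in m: 0 is fully down, 0.110 is the upper stop. If its catch holds it, it rises only by about 4 mm of play and then stops firmly; otherwise it slides freely (1 N of friction).
- knob: Plain round red knob, 36 mm in diameter, standing 36 mm above the roof at the front left (+y) corner. Origin: on its upright axis at roof height, (-88, 115, 170) mm in the enclosure's frame. Turns with light friction. It drives a hidden cam: nothing outside shows whether the window is caught. If caught, a quarter turn (90 degrees) either way frees it; it stays where it is turned to.
- catch (a joint): How far the knob has been turned since the start, in rad, anticlockwise seen from above positive; always 0 at the start, so it does not tell whether the window is caught.
- jar: Bystander: black sample jar with a white screw lid, 80 mm in diameter, 97 mm tall, standing on the breadboard beside the enclosure; origin at the centre of its underside.
- beaker: Bystander: glass beaker, 76 mm in diameter at the rim, 95 mm tall, standing on the breadboard beside the enclosure; origin at the centre of its underside.
- lens_stand: Bystander: steel disc foot 60 mm in diameter with a post and a black ringed lens, 109 mm tall, standing on the breadboard beside the enclosure; origin at the centre of its underside.

How it is judged:
On the way, in this order (a step that is already met when the one before it is completed fails the run):
1. the window has been tugged up by the gripper, at least through its play, before the knob was turned (value of joint shutter above 0.002 m and contact force between the fingers and window above 1 N and value of joint catch between -0.2 and 0.2 rad), for 0.1 s.
2. the window is past its catch and raised by more than 70 mm (value of joint shutter above 0.07 m), for 0.1 s.
At the end, for the whole second after the job is handed in: The window is up by at least 95 mm of its 110 mm travel and still (under 20 mm/s), carried by the gripper's fingers alone (more than 2 N on it; neither the catch nor a bystander props it), and jar, beaker and lens stand are within 30 mm of where they were (value of joint shutter above 0.095 m and velocity of joint shutter between -0.02 and 0.02 m/s and contact force between the fingers and window above 2 N and contact force between window and knob below 0.5 N and contact force between window and jar below 0.2 N and contact force between window and beaker below 0.2 N and contact force between window and lens_stand below 0.2 N and distance of each of jar, beaker, lens_stand from where it was at the start of the episode below 0.03 m); the arm keeps its last pose, push and grip.
It fails at once if the caught window is forced against its catch (over 45 N) (contact force between window and knob above 45 N).
It fails at once if a bystander is shifted by more than 30 mm (distance of any of jar, beaker, lens_stand from where it was at the start of the episode above 0.03 m).
It also fails if it takes over 48 s, if anything falls off the work surface, if the arm or the gripper's body presses on something with over 40 N, if the wrist force passes 120 N, or if a joint passes its speed limit or range.

## Working session

There is one attempt and no reset: what is moved stays moved. The work goes in short steps, Python scripts to look and compute and a tool call to move; the robot and the scene stay as the last step left them, time stands still between calls to the robot, and variables do not carry over. Pictures are saved under pics/ and viewed, at most 10 in all, crops included, and the job is handed in when it is done.

Besides the shell and the picture viewer there is one more tool, called after "Call:" by a JSON object that holds its "fn" and its "kwargs". step_arm: Moves the arm, as the interface text tells. Its arguments: {"type":"object","properties":{"commands":{"type":"array"}},"required":["commands"]}

```bash
mkdir -p pics
cat > h.py <<'E'
import numpy as np, cv2
from bench import robot, eyes, models
def ray(p,uv):
    K=np.array(p["camera_matrix"]);d=np.linalg.inv(K)@[uv[0],uv[1],1]
    d=np.array(p["rotation"])@[d[0],-d[1],-d[2]];return np.array(p["eye"]),d/np.linalg.norm(d)
def proj(p,X):
    c=np.array(p["rotation"]).T@(np.array(X)-p["eye"]);u=np.array(p["camera_matrix"])@[c[0],-c[1],-c[2]];return u[:2]/u[2]
def onz(p,uv,z):
    e,d=ray(p,uv);return e+d*(z-e[2])/d[2]
def save(p,n): cv2.imwrite("pics/"+n,p["color"][:,:,::-1])
E
python3 - <<'E'
from h import *
print(robot.get_obs())
for n in("scene","top"):
    p=eyes.snapshot(n);save(p,n+"0.png");print(n,p["eye"],[k for k in p])
    for q in("enclosure","window","knob","jar","beaker","lens_stand"):
        m=models.masks_of(p,q)[:2];t=models.tip_of(p,q)[:2]
        print(q,[(np.round(a["xy"]),round(a["confidence"],2),a["mask"].sum()) for a in m],[(np.round(a["xy"],1),round(a["confidence"],2)) for a in t])
        z={"window":.225,"knob":.19}.get(q,.02)
        for a in t: print("   ",onz(p,a["xy"],z).round(4))
E
```

```text
{'time': 0.0, 'joint_positions': array([-1.36209442e+00,  8.79758946e-02,  1.37222510e+00,  2.02881789e-05,
        1.68358853e+00, -1.03100101e-01]), 'qvel': array([-0.00113914, -0.00175755,  0.00085395, -0.00133053, -0.00047196,
       -0.00096752]), 'joint_torque': array([ 1.17679836e-03, -3.40188646e+01, -3.02425754e+01,  7.18235015e-02,
        3.29835364e-02, -1.51869281e-04]), 'tool_pos': array([ 0.16870333, -0.52338168,  0.40350706]), 'ee_rot': array([-3.13940953e+00, -2.46153177e-04,  3.11804002e-01]), 'wrist_force': array([ 0.22929827,  0.4691736 , -0.41595907]), 'wrist_torque': array([-0.01460739,  0.01236976,  0.03724851]), 'finger_force': 0.0, 'width': 0.09360203082279847}
scene [0.39492996 0.30670137 1.14062989] ['color', 'camera_matrix', 'eye', 'rotation', 'shot']
enclosure [(array([318., 178.]), 0.58, np.int64(18314))] [(array([323.1, 196.1]), 0.97)]Traceback (most recent call last):
  File "<stdin>", line 9, in <module>
  File "h.py", line 9, in onz
    e,d=ray(p,uv);return e+d*(z-e[2])/d[2]
                                      ~^^^
IndexError: invalid index to scalar variable.
```

View pics/scene0.png

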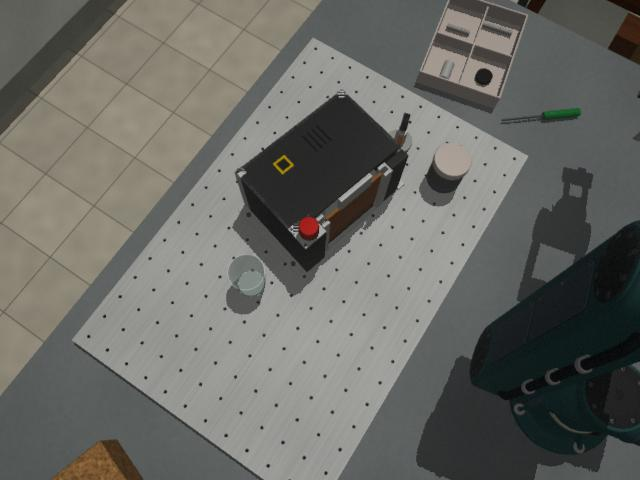

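```bash
python3 - <<'E'
s=open('h.py').read()
s=s.replace('np.array(p["rotation"])','rot(p)')
s=s.replace("def ray","from scipy.spatial.transform import Rotation as Rn\ndef rot(p): return Rn.from_euler('xyz',p['rotation']).as_matrix()\ndef ray",1)
open('h.py','w').write(s)
E
python3 - <<'E'
from h import *
for n in("scene","top"):
    p=eyes.snapshot(n);save(p,n+"0.png");print(n,p["eye"],p["rotation"],np.array(p["camera_matrix"]).tolist(),[k for k in p])
    print("base px",proj(p,[0,0,0.0]),"tcp px",proj(p,robot.get_obs()["tool_pos"]))
    for q in("enclosure","window","knob","jar","beaker","lens_stand"):
        m=models.masks_of(p,q)[:2];t=models.tip_of(p,q)[:2]
        print(q,[(np.round(a["xy"]),round(a["confidence"],2),a["mask"].sum()) for a in m],[(np.round(a["xy"],1),round(a["confidence"],2)) for a in t])
        z={"window":.225,"knob":.19}.get(q,.02)
        for a in t: print("   ",onz(p,a["xy"],z).round(4))
E
```

```text
scene [0.39492996 0.30670137 1.14062989] [ 0.3216304  -0.00781009 -2.56238724] [[540.2054764970907, 0.0, 319.6607440657801], [0.0, 540.2054764970907, 239.7404003191496], [0.0, 0.0, 1.0]] ['color', 'camera_matrix', 'eye', 'rotation', 'shot']
base px [560.34178691 398.74098494] tcp px [709.4536618  52.0515531]
enclosure [(array([318., 179.]), 0.75, np.int64(18042)), (array([351., 208.]), 0.61, np.int64(1727))] [(array([323.1, 200.2]), 0.64)]
    [ 0.6367 -0.093   0.02  ]
window [(array([352., 207.]), 0.88, np.int64(1730))] [(array([355.4, 186.3]), 0.83)]
    [ 0.5577 -0.076   0.225 ]
knob [] [(array([308.9, 233.3]), 0.67)]
    [0.5858 0.038  0.19  ]
jar [(array([449., 162.]), 0.57, np.int64(1686))] [(array([445.5, 172.8]), 0.62)]
    [ 0.44   -0.3036  0.02  ]
beaker [(array([248., 276.]), 0.7, np.int64(1309))] [(array([253.1, 283.4]), 0.59), (array([321.2, 199.2]), 0.37)]
    [0.6567 0.1491 0.02  ]
    [ 0.6416 -0.0927  0.02  ]
lens_stand [(array([403., 134.]), 0.71, np.int64(478)), (array([318., 180.]), 0.29, np.int64(18095))] [(array([397.1, 141.3]), 0.91)]
    [ 0.5736 -0.3122  0.02
[... 240 characters left out ...]
ot']
base px [325.83656589 559.7848036 ] tcp px [776.05412166 562.07184775]
enclosure [(array([384., 210.]), 0.79, np.int64(21035))] []
window [(array([375., 258.]), 0.75, np.int64(1560))] [(array([381.1, 253.1]), 0.59)]
    [ 0.5541 -0.0781  0.225 ]
knob [(array([311., 235.]), 0.56, np.int64(468))] [(array([312.4, 237.5]), 0.72)]
    [0.5831 0.032  0.19  ]
jar [(array([489., 327.]), 0.77, np.int64(2025))] [(array([477.7, 326.6]), 0.88)]
    [ 0.4354 -0.2939  0.02  ]
beaker [(array([252., 203.]), 0.67, np.int64(1487))] [(array([256. , 214.3]), 0.8)]
    [0.6536 0.1454 0.02  ]
lens_stand [(array([486., 257.]), 0.82, np.int64(760))] [(array([479.3, 259.2]), 0.59)]
    [ 0.5685 -0.301   0.02  ]
```

View pics/top0.png

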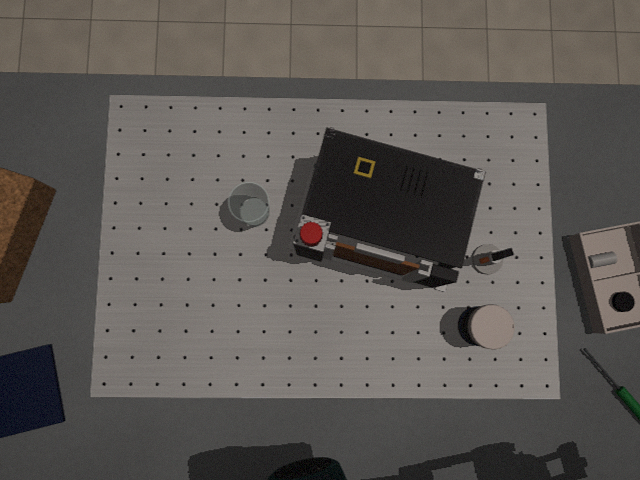

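```bash
cat >> h.py <<'E'
def locate(p,raise_=0.0):
    im=p["color"].astype(int);hsv=cv2.cvtColor(p["color"],cv2.COLOR_RGB2HSV)
    red=((hsv[...,1]>180)&(hsv[...,2]>120)&((hsv[...,0]<6)|(hsv[...,0]>174))).astype(np.uint8)
    n,l,s,c=cv2.connectedComponentsWithStats(red);k=1+np.argmax(s[1:,4])
    print("red",s[k],c[k],"z.226->",onz(p,c[k],.226).round(4))
    u=proj(p,[.556,-.077,.225+raise_]).astype(int)
    br=((im.min(2)>140)).astype(np.uint8);n,l,s,c=cv2.connectedComponentsWithStats(br)
    k=min(range(1,n),key=lambda i:np.hypot(*(c[i]-u)) if s[i,4]>80 else 1e9)
    r=cv2.minAreaRect(np.argwhere(l==k)[:,::-1].astype(np.float32));b=cv2.boxPoints(r)
    w=np.array([onz(p,q,.225+raise_) for q in b]);e=[w[1]-w[0],w[2]-w[1]];e=max(e,key=np.linalg.norm)
    print("strip",s[k],"ctr",w.mean(0).round(4),"len",np.linalg.norm(e).round(4),"yaw",np.degrees(np.arctan2(e[1],e[0])).round(1))
E
python3 - <<'E'
from h import *
ims=[]
for n in("scene","top"):
    p=eyes.snapshot(n);locate(p)
    # candidate overlay
    im=p["color"][:,:,::-1].copy();y=np.radians(-14.5);c,s=np.cos(y),np.sin(y);R=np.array([[c,-s],[s,c]])
    def W(x,yy,z): return proj(p,[*(np.array([.556,-.077])+R@[x+.088,yy]),z+.02])
    for pts,col in(([(-.093,-.04,.205),(-.083,-.04,.205),(-.083,.04,.205),(-.093,.04,.205)],(255,0,255)),([(-.1,-.141,.17),(.1,-.141,.17),(.1,.141,.17),(-.1,.141,.17)],(0,255,0))):
        cv2.polylines(im,[np.array([np.array(W(*q))*16 for q in pts]).astype(np.int32)],True,col,1,cv2.LINE_AA,4)
    u=proj(p,[.57,-.08,.2]).astype(int);ims.append(cv2.resize(im[max(u[1]-100,0):max(u[1]-100,0)+180,u[0]-100:u[0]+100],(400,360),interpolation=cv2.INTER_CUBIC))
cv2.imwrite("pics/o1.png",np.hstack(ims))
E
```

```text
red [299 217  19  18 264] [308.34090909 225.43939394] z.226-> [0.5876 0.0362 0.226 ]
strip [339 174  33  28 155] ctr [ 0.5574 -0.0747  0.225 ] len 0.0776 yaw -105.0
red [301 223  21  20 316] [310.78797468 232.38607595] z.226-> [0.586  0.0346 0.226 ]
strip [480 170   1   1   1] ctr [ 0.6932 -0.2414  0.225 ] len 0.0 yaw 0.0
```

View pics/o1.png

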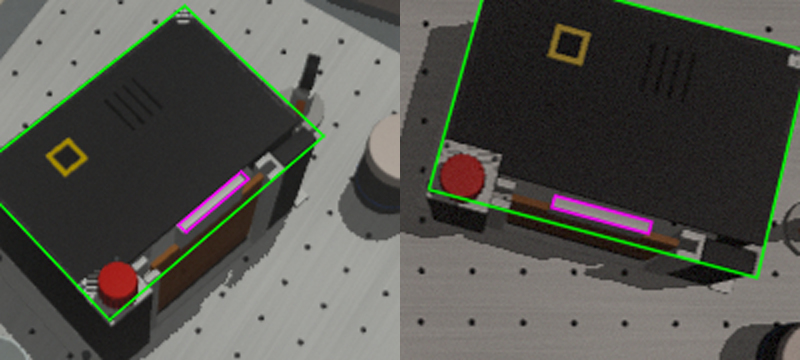

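The overlay fits the picture well. The strip centre is about (0.557, -0.076), the yaw about -14.8°, and the knob is at (0.587, 0.035). I'm moving above the strip.

Call:
{"fn": "step_arm", "kwargs": {"commands": [[[0,0,-60,0,0,0,94],[42.2,-25.5,0,0,0,0,94],[42.2,-25.5,0,0,0,0,94],[42.2,-25.5,0,0,0,0,94],[42.2,-25.5,0,0,0,0,94],[42.2,-25.5,0,0,0,0,94],[42.2,-25.5,0,0,0,0,94],[42.2,-25.5,0,0,0,0,94],[42.2,-25.5,0,0,0,0,94],[42.2,-25.5,0,0,0,0,94],[42.2,-25.5,0,0,0,0,94],[42.2,-25.5,0,0,0,0,94],[42.2,-25.5,0,0,0,0,94],[0,0,0,0,0,-0.1664,94],[0,0,0,0,0,-0.1664,94],[0,0,0,0,0,-0.1664,94],[0,0,0,0,0,-0.1664,94],[0,0,0,0,0,-0.1664,94],[0,0,0,0,0,-0.1664,94],[0,0,0,0,0,0,94]]]}}

```text
time: 4.05
tool_pos: [0.5568, -0.0769, 0.4646]
ee_rot: [-3.142, 0.0, 1.308]
wrist_force: [0.6, -0.0, 0.8]
width: 0.0941
finger_force: 0.0
```

Call:
{"fn": "step_arm", "kwargs": {"commands": [[[0,0,35,0,0,0,94],[0,0,22,0,0,0,94],[0,0,10,0,0,0,60],[0,0,0,0,0,0,30],[0,0,0,0,0,0,0],[0,0,0,0,0,0,0],[0,0,0,0,0,0,0],[0,0,0,0,0,0,0]]]}}

```text
time: 5.05
tool_pos: [0.5568, -0.0769, 0.398]
ee_rot: [3.141, 0.0, 1.31]
wrist_force: [-0.1, 0.6, -0.4]
width: 0.0377
finger_force: 0.0
```

Call:
{"fn": "step_arm", "kwargs": {"commands": [[[0,0,0,0,0,0,0],[0,0,0,0,0,0,0],[0,0,0,0,0,0,0],[0,0,0,0,0,0,0],[0,0,0,0,0,0,0]]]}}

```text
time: 5.68
tool_pos: [0.5572, -0.077, 0.3976]
ee_rot: [3.14, -0.0, 1.31]
wrist_force: [3.4, -0.5, -1.3]
width: 0.0096
finger_force: 30.0
```

The strip is held at 9.6 mm opening and 30 N. Next is a gentle tug.

Call:
{"fn": "step_arm", "kwargs": {"commands": [[[0,0,-1,0,0,0,0],[0,0,-1,0,0,0,0],[0,0,-1,0,0,0,0],[0,0,0,0,0,0,0],[0,0,0,0,0,0,0]]]}}

```text
time: 6.3
tool_pos: [0.5572, -0.077, 0.4007]
ee_rot: [3.14, 0.0, 1.31]
wrist_force: [5.7, -1.4, -2.0]
width: 0.0097
finger_force: 30.0
```

Call:
{"fn": "step_arm", "kwargs": {"commands": [[[0,0,-1,0,0,0,0],[0,0,0,0,0,0,0]]]}}

```text
time: 6.55
tool_pos: [0.5572, -0.077, 0.4017]
ee_rot: [3.14, -0.0, 1.31]
wrist_force: [5.5, -1.4, -2.1]
width: 0.0103
finger_force: 30.0
```

Call:
{"fn": "step_arm", "kwargs": {"commands": [[[0,0,-1,0,0,0,0],[0,0,0,0,0,0,0]]]}}

```text
time: 6.8
tool_pos: [0.5573, -0.077, 0.4018]
ee_rot: [3.141, 0.0, 1.31]
wrist_force: [5.8, -1.5, -5.7]
width: 0.0096
finger_force: 30.0
```

Call:
{"fn": "step_arm", "kwargs": {"commands": [[[0,0,-1,0,0,0,0],[0,0,0,0,0,0,0]]]}}

```text
time: 7.05
tool_pos: [0.5574, -0.0771, 0.4019]
ee_rot: [-3.142, 0.0, 1.31]
wrist_force: [6.6, -1.7, -7.0]
width: 0.0099
finger_force: 30.0
```

Call:
{"fn": "step_arm", "kwargs": {"commands": [[[0,0,-2,0,0,0,0],[0,0,0,0,0,0,0]]]}}

```text
time: 7.3
tool_pos: [0.5577, -0.0772, 0.4021]
ee_rot: [-3.14, 0.0, 1.31]
wrist_force: [7.3, -1.1, -12.8]
width: 0.0098
finger_force: 30.0
```

The tug stops firmly at about 4 mm, with the force climbing to 12.8 N, so the window is caught. I'm lowering it, releasing, and going above the knob.

Call:
{"fn": "step_arm", "kwargs": {"commands": [[[0,0,4,0,0,0,0],[0,0,4,0,0,0,0],[0,0,0,0,0,0,60],[0,0,0,0,0,0,60],[0,0,0,0,0,0,70],[0,0,0,0,0,0,70],[0,0,-20,0,0,0,70],[0,0,-40,0,0,0,70],[58,0,0,0,0,0,70],[58,0,0,0,0,0,70],[0,0,0,0,0,0.168,70],[0,0,0,0,0,0.168,70],[0,0,0,0,0,0.168,70],[0,0,0,0,0,0.168,70],[0,0,0,0,0,0.168,70],[0,0,0,0,0,0,70]]]}}

```text
time: 9.3
tool_pos: [0.5867, 0.0352, 0.4577]
ee_rot: [-3.142, 0.0, 0.472]
wrist_force: [0.8, 0.3, 0.3]
width: 0.0702
finger_force: 0.0
```

Call:
{"fn": "step_arm", "kwargs": {"commands": [[[0,0,40,0,0,0,70],[0,0,22,0,0,0,70],[0,0,0,0,0,0,0],[0,0,0,0,0,0,0],[0,0,0,0,0,0,0],[0,0,0,0,0,0,0],[0,0,0,0,0,0,0]]]}}

```text
time: 10.18
tool_pos: [0.5869, 0.035, 0.3972]
ee_rot: [3.14, -0.002, 0.47]
wrist_force: [0.1, -1.6, 3.9]
width: 0.0359
finger_force: 30.0
```

Call:
{"fn": "step_arm", "kwargs": {"commands": [[[0,0,-1.5,0,0,0,0],[0,0,0,0,0,-0.168,0],[0,0,0,0,0,-0.168,0],[0,0,0,0,0,-0.168,0],[0,0,0,0,0,-0.168,0],[0,0,0,0,0,-0.168,0],[0,0,0,0,0,-0.168,0],[0,0,0,0,0,-0.168,0],[0,0,0,0,0,-0.168,0],[0,0,0,0,0,-0.168,0],[0,0,0,0,0,-0.168,0],[0,0,0,0,0,0,0]]]}}

```text
time: 11.68
tool_pos: [0.5872, 0.035, 0.3972]
ee_rot: [3.14, 0.002, 2.148]
wrist_force: [3.8, -1.8, -0.4]
width: 0.0356
finger_force: 30.0
```

Run:
```python
from h import *
o=robot.get_obs();print(o["wrist_torque"],o["wrist_force"])
```

```text
[-0.32186786 -0.88612171  0.06062284] [ 3.79458486 -1.83827736 -0.38666817]
```

Call:
{"fn": "step_arm", "kwargs": {"commands": [[[0,0,0,0,0,0,60],[0,0,0,0,0,0,60],[0,0,0,0,0,0,60],[0,0,0,0,0,0,60],[0,0,-30,0,0,0,60],[0,0,-30,0,0,0,60],[0,0,0,0,0,0.168,70],[0,0,0,0,0,0.168,70],[0,0,0,0,0,0.168,70],[0,0,0,0,0,0.168,70],[0,0,0,0,0,0.168,70],[-58,0,0,0,0,0,70],[-58,0,0,0,0,0,70],[0,0,0,0,0,0,70]]]}}

```text
time: 13.42
tool_pos: [0.556, -0.08, 0.4573]
ee_rot: [-3.142, 0.001, 1.304]
wrist_force: [0.3, 0.3, -0.6]
width: 0.0702
finger_force: 0.0
```

Call:
{"fn": "step_arm", "kwargs": {"commands": [[[0,0,40,0,0,0,70],[2,0,20,0,0,0,70],[0,0,0,0,0,0,0],[0,0,0,0,0,0,0],[0,0,0,0,0,0,0],[0,0,0,0,0,0,0],[0,0,0,0,0,0,0],[0,0,0,0,0,0,0],[0,0,0,0,0,0,0]]]}}

```text
time: 14.55
tool_pos: [0.5577, -0.0751, 0.3973]
ee_rot: [3.14, -0.0, 1.31]
wrist_force: [2.8, 0.0, 0.1]
width: 0.0102
finger_force: 30.0
```

Call:
{"fn": "step_arm", "kwargs": {"commands": [[[0,0,-3,0,0,0,0],[0,0,-2,0,0,0,0],[0,0,-2,0,0,0,0],[0,0,0,0,0,0,0]]]}}

```text
time: 15.05
tool_pos: [0.5576, -0.0751, 0.4046]
ee_rot: [3.14, 0.0, 1.31]
wrist_force: [5.2, -1.3, -1.9]
width: 0.01
finger_force: 30.0
```

It is free: it rose 7 mm at under 2 N. I'm raising it to about 104 mm.

Call:
{"fn": "step_arm", "kwargs": {"commands": [[[0,0,-8,0,0,0,0],[0,0,-12,0,0,0,0],[0,0,-12,0,0,0,0],[0,0,-12,0,0,0,0],[0,0,-12,0,0,0,0],[0,0,-12,0,0,0,0],[0,0,-12,0,0,0,0],[0,0,-10,0,0,0,0],[0,0,-5,0,0,0,0],[0,0,-2,0,0,0,0],[0,0,0,0,0,0,0],[0,0,0,0,0,0,0]]]}}

```text
time: 16.55
tool_pos: [0.5576, -0.0751, 0.5015]
ee_rot: [3.14, 0.0, 1.31]
wrist_force: [5.2, -0.3, -1.5]
width: 0.0096
finger_force: 30.0
```

Run:
```python
from h import *
p=eyes.snapshot("scene");save(p,"s2.png")
```

```text
(no output)
```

View pics/s2.png

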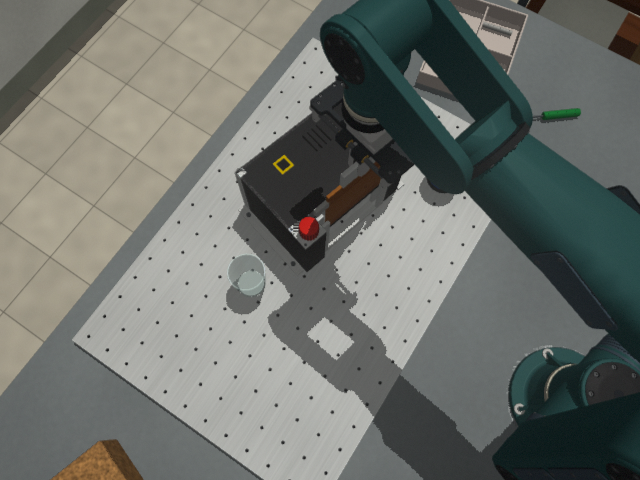

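The picture shows the amber pane standing above the roof around (345, 195), with the gripper on its strip and the beaker unmoved. The opening is still 9.6 mm, so the strip has not slipped.

Run:
```python
from h import *
print(robot.close_job())
```

```text
the job is handed in; nothing more can be done
None
```

The gentle tug showed the window was caught, so I turned the red knob about 96° to free it. I then raised the window about 104 mm of its 110 mm travel, short of the upper stop, handed the job in with the gripper still holding it, and went nowhere near the jar, beaker or lens stand; no verdict was returned.

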